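# Gauge the inside depth of a freshly thrown pot

## Task

Take the depth gauge off its rest by the wooden block on its beam (do not carry it by the rod) and stand it flat across the middle of the rim of the wide pot on the round bat, with the rod still raised, and let go. Then take the knob on the rod, lower the rod gently until it just touches the pot's floor, and flip the lock lever fully down so that the depth stays set. Leave the locked gauge sitting on the pot, and do not shift the pot or knock the other pots.

Things in the scene. Friction and masses are not known exactly. Their poses are not given: they have to be found in the camera images.
- gauge: Depth gauge, about 0.3 kg: a wooden beam 200 mm long (its y), 44 mm wide (x), 14 mm thick, with a steel rod upright through its middle. Origin: centre of the beam's underside; z up along the rod. An aluminium boss (radius 13 mm, z = 14 to 36 mm) surrounds the rod; the lock lever is on the y-negative side. It starts upright on the rest, free to lift.
- gauge_block (a point): Middle of the wooden grip block standing on the gauge's beam, at y = +68 mm, z = 36 mm in the gauge's frame: 30 mm wide (x), 34 mm long (y), from z = 14 (the beam's top) to z = 58 mm.
- probe: The gauge's rod with its knob, sliding through the beam; travel 95 mm down from fully raised. Origin: at the gauge's origin when fully raised, lower by as much as the rod is lowered; z up. Steel rod of radius 5 mm, wooden knob on top. It starts 0 to 20 mm down. About 1.5 N of friction holds it where it is left; unlocked, that force slides it.
- probe_tip (a point): Lower end of the rod, on its axis (2 mm above the beam's underside when fully raised).
- probe_knob (a point): Middle of the rod's knob, where to grip it: radius 13 mm, from 11 mm below to 12 mm above this point; 146 mm above the rod's lower end.
- lock_lever (a joint): Cam lever of the rod's lock, rad: 0 = unlocked, pointing away from the rod and 34 degrees up; 0.6 = locked, flat along the beam (end stop). Starts at 0 to 0.06. Pivot along the gauge's x at y = -24, z = 28 mm in its frame. Pressed down from above at the tab it resists with about 3 N (a bump of 10 N at first touch is normal) and stays where left; past about 0.25 its cam clamps the rod.
- lock_tab (a point): Middle of the lever's steel-grey tab, 46 mm out from the pivot; tab 30 mm wide (x), 20 mm long, 8 mm thick. With the lever locked it lies at y = -70 mm, z = 28 mm in the gauge's frame.
- pot: Wide-mouthed grey clay pot stuck in the middle of a round plywood bat (220 mm across, 15 mm thick); 2.2 kg together, standing loose on the table. Origin: centre of the bat's underside, z up. Pot 100 mm high above the bat, 158 mm across the belly, wall 9 mm.
- pot_rim (a point): Centre of the pot's mouth at the height of its flat rim, 115 mm above the table; rim 152 mm across outside, 134 mm inside.
- pot_floor (a point): Centre of the pot's flat inner floor; 57 to 82 mm below the rim, differing from pot to pot. Its z axis points up.
- rest: Low wooden rest fixed to the table, on which the gauge starts: 70 by 150 mm base with two blocks, top 40 mm above the table. Origin: centre of its underside; the gauge's beam lies along its y.
- bottle_vase: Bystander: grey narrow-necked bottle vase, 124 mm wide, 175 mm high. Origin: centre of its underside.
- waist_vase: Bystander: grey waisted vase, 104 mm wide, 140 mm high. Origin: centre of its underside.
- cup: Bystander: pinkish clay cup, 74 mm across, 70 mm high. Origin: centre of its underside.
Mind the look-alikes: they are no part of the job. Leave any red look-alike of the pot alone.

How it is judged:
By the outcome, as a careful person would: the job done as asked, in the order asked, and still so for the second after the job is handed in, with the robot touching nothing.
It also fails if it takes over 64 s, if anything falls off the work surface, if the arm or the gripper's body presses on something with over 40 N, if the wrist force passes 120 N, or if a joint passes its speed limit or range.

## Robot

A 6-joint arm with a two-finger parallel gripper is mounted at the origin on the work surface. World frame = base frame: x ahead of the robot, y to its left, z up, the work surface at z = 0. Lengths are in mm, angles in rad, forces in N, time in s.
With the tool pointing down it reaches from about 275 to 750 mm from the base axis. Payload 10.2 kg.
Tool frame: the origin (TCP) lies at the very end of the fingers, on their centre line; the grasp point (between the pads) lies 19 mm behind it (ctrl.tcp_to_grasp is the distance from the TCP to the grasp point, in mm); z points along the fingers, x is the direction in which the jaws open and shut, and the axes are right-handed (so a half turn about z gives the same grasp; the last joint's range is limited). The gripper opens to 85 mm and grips with 20 to 120 N. Pads are 22 mm wide; open, the fingers measure 114 mm over their backs; the gripper's body (76 mm by 85 mm) begins 54 mm behind the grasp point. The pads swing forward as they close: fully open they stand 13 mm farther back than shut.
Start: joints at [-1.463, 0.313, 1.498, -0, 1.331, -0.223], TCP at [170.507, -496.547, 231.294] pointing down, gripper open.
Joint ranges: [-2.94, 2.94], [-0.97, 2.17], [0.19, 2.56], [-1.23, 4.37], [0.02, 3.11], [-2.88, 2.88]. Speed limits (rad/s): [2.39, 2.39, 3.01, 3.14, 3.14, 3.14].

## Interface

Orientations are given as a unit quaternion [w, x, y, z].
In Python, from rig import monitor, vision, order, ctrl gives the robot as it stands. The module is installed in compiled form; this text tells all that it offers.
- The arm moves only by the shell command python3 -m pendant 'ROWS' [FORCE]. ROWS is JSON, a list that holds one entry, the list of rows, each a list of 5 numbers: the closure, from -1 (fully open) to 1 (shut), then the shift along the world's x, y, z in m, then the turn about the world's z in degrees. In form: [[[fingers, dx, dy, dz, spin], ...]]. A call has 1 to 20 rows; each row is the pose to reach, as a shift and turn from the pose commanded when the call began; what a row does not reach only later rows make up. A row lasts 1/10 s, in which the tool goes at most 50 mm and 8.59 degrees, less where a joint would pass 70% of its speed; a pose out of reach is approached as far as the arm can. A call with a gripper value outside its range is refused whole. The fingers move at their own pace and stop on an object; FORCE is the grip in N (left out, the last holds). Time passes only in rows, so rows that repeat a pose let the fingers close. It gives the time, the measured TCP pose, the force and the opening at its end, in the units of the state.
- monitor.sense(): the state, without advancing time (a new reading comes with each control period).
- vision.capture(name): name is "scene" or "top" or "wrist"; returns (picture, depth): 384x512x3 uint8, red, green, blue; 384x512 float32, mm along the optical axis (not along the pixel's ray), 0 where there is no reading.
- vision.camera_info(name): a dict with "fov_y" (degrees; the focal length in pixels is half the picture's height over the tangent of half this angle, whatever the lens; pixels are square), "cx", "cy" (the principal point, pixels), "R" (3x3) and "t" (3): a world point X has camera coordinates R X + t; the wrist camera has in their place "hand_eye" (4x4, takes a point from camera to tool coordinates, whose origin is the TCP and whose axes are the tool frame's). Camera axes: x right, y down, z forward; pixel columns grow to the right and rows downward; lengths in mm; the calibration is good to about 2 mm. A picture is of the moment at which its call begins: read the wrist's pose just before it. camera_info takes no time and is no camera call.
- order.finish_job(): hands the job in, once; it reports no verdict.
The state is a dict: "time_s": time; "joints": joint angles; "dq": joint speeds; "tau": joint torques, N m; "eef_pos": TCP position; "ee_rot": TCP orientation; "force": force on the tool from outside, world axes, zero at the start; "wrist_torque": the same for the moment, N m; "grip_width": opening from 0.0 (shut) to 1.0 (fully open).
Only numpy, scipy, OpenCV 4.12 (cv2) and the standard library are available. Lean on these libraries where they do the work, as an engineer would, in place of code of your own. Each camera call takes 0.05 s, during which the arm holds its last target.

## Working session

There is one attempt and no reset: what is moved stays moved. The work goes in short steps, Python scripts to look and compute and a shell command to move; the robot and the scene stay as the last step left them, time stands still between calls to the robot, and variables do not carry over. Pictures are saved under pics/ and viewed, and the job is handed in when it is done.

```bash
mkdir -p pics; ls; python3 - <<'E'
from rig import monitor, vision, order, ctrl
import cv2,numpy as np
print(monitor.sense()); print(ctrl.tcp_to_grasp)
for n in ["scene","top","wrist"]:
    s=monitor.sense()
    p,d=vision.capture(n); cv2.imwrite(f"pics/{n}0.png",p[:,:,::-1]); np.savez(f"{n}0.npz",p=p,d=d,pos=s["eef_pos"],rot=s["ee_rot"])
    print(n,vision.camera_info(n))
E
```

```text
pics
{'time_s': 0.0, 'joints': array([-1.46338820e+00,  3.13453736e-01,  1.49842321e+00, -2.23507900e-05,
        1.33101261e+00, -2.23395054e-01]), 'dq': array([ 0.0024516 ,  0.00021148,  0.00056498,  0.00019856, -0.00115022,
        0.00080439]), 'tau': array([ 1.08480916e-03, -4.12267721e+01, -2.59739631e+01, -1.95608436e-04,
        4.15503295e-03,  9.90211646e-06]), 'eef_pos': array([ 170.47888553, -496.27938922,  230.73839068]), 'ee_rot': array([-4.77113435e-04,  8.13881823e-01, -5.81030083e-01, -4.39284327e-04]), 'force': array([ 0.70862361, -0.07081141, -0.47153269]), 'wrist_torque': array([0.00631069, 0.05430419, 0.01127687]), 'grip_width': 1.0003005428529883}
18.700000000000003
scene {'fov_y': 46.29354737054556, 'cx': 258.61247982923305, 'cy': 187.24891386825686, 'R': array([[ 0.39017096,  0.92073065,  0.00465713],
       [ 0.62961863, -0.26311123, -0.73099444],
       [-0.67182364,  0.28814502, -0.68236753]]), 't': array([-227.402096  , -234.57486664, 1680.89969979])}
top {'fov_y': 50.443409153022834, 'cx': 253.79564642751555, 'cy': 193.692374489916, 'R': array([[-0.02179858, -0.9997436 ,  0.0061284 ],
       [-0.9951424 ,  0.02110882, -0.09615628],
       [ 0.09600226, -0.0081947 , -0.99534738]]), 't': array([  29.005818  ,  501.37880276, 1313.96102063])}
wrist {'fov_y': 69.16525165422038, 'cx': 256.51983626517983, 'cy': 193.10837929003608, 'hand_eye': array([[ 9.99999498e-01, -7.19145540e-04,  6.97095341e-04,
         4.48803712e-02],
       [ 4.69365456e-04,  9.51346342e-01,  3.08123217e-01,
        -7.93565087e+01],
       [-8.84764540e-04, -3.08122735e-01,  9.51346203e-01,
        -1.42287410e+02],
       [ 0.00000000e+00,  0.00000000e+00,  0.00000000e+00,
         1.00000000e+00]])}
```

View pics/scene0.png

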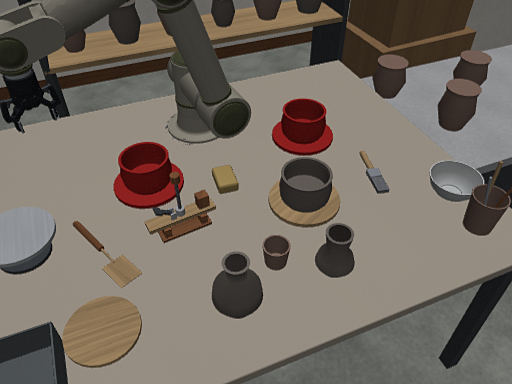

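View pics/top0.png

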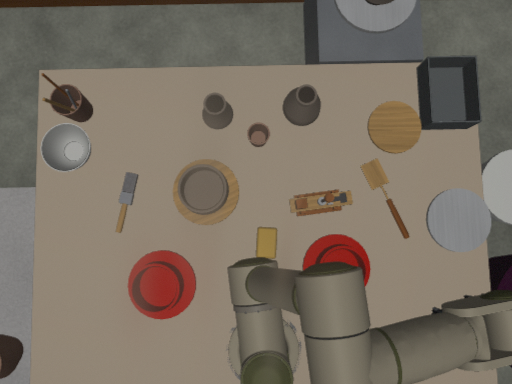

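View pics/wrist0.png

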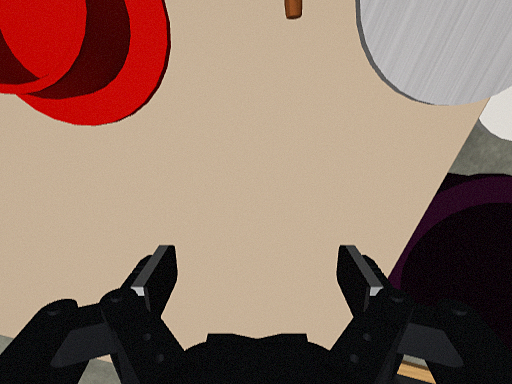

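The scene view has the gauge on its rest at (180,215): knob (174,177), grip block (202,198), lever (163,211). Candidates for the pot, in top-view pixels, are the grey pot on plywood at (206,191), red pots at (162,285) and (337,265), and an empty plywood disc at (394,127). By the description I choose the grey one at (206,191). Next I check it in a close crop and measure.

```bash
cat > h.py <<'E'
import numpy as np,cv2
from rig import monitor, vision
from scipy.spatial.transform import Rotation as Ro
def K(n):
    c=vision.camera_info(n); f=192/np.tan(np.radians(c["fov_y"]/2)); return f,c
def cloud(n,d,pos=None,rot=None):
    f,c=K(n); v,u=np.mgrid[0:384,0:512]
    P=np.stack([(u-c["cx"])/f*d,(v-c["cy"])/f*d,d],-1).astype(float)
    if n=="wrist":
        H=c["hand_eye"]; P=P@H[:3,:3].T+H[:3,3]
        R=Ro.from_quat(np.roll(rot,-1)).as_matrix(); return P@R.T+pos
    return (P-c["t"])@c["R"]
def ray(n,u,v,z,pos=None,rot=None):
    f,c=K(n); r=np.array([(u-c["cx"])/f,(v-c["cy"])/f,1.])
    if n=="wrist":
        H=c["hand_eye"];R=Ro.from_quat(np.roll(rot,-1)).as_matrix()
        o=R@H[:3,3]+pos; r=R@H[:3,:3]@r
    else: o=-c["R"].T@c["t"]; r=c["R"].T@r
    return o+r*(z-o[2])/r[2]
def proj(n,X,pos=None,rot=None):
    f,c=K(n)
    if n=="wrist":
        H=c["hand_eye"];R=Ro.from_quat(np.roll(rot,-1)).as_matrix()
        q=H[:3,:3].T@(R.T@(np.asarray(X)-pos)-H[:3,3])
    else: q=c["R"]@X+c["t"]
    return f*q[0]/q[2]+c["cx"],f*q[1]/q[2]+c["cy"]
def snap(n,tag):
    s=monitor.sense(); p,d=vision.capture(n)
    cv2.imwrite(f"pics/{tag}.png",p[:,:,::-1]); np.savez(f"{tag}.npz",p=p,d=d,pos=s["eef_pos"],rot=s["ee_rot"])
    return p,d,s["eef_pos"],s["ee_rot"]
E
python3 - <<'E'
from h import *
a=np.load("top0.npz");p,d=a["p"],a["d"]
c1=cv2.resize(p[160:240,265:375],None,fx=6,fy=6,interpolation=cv2.INTER_CUBIC)
c2=cv2.resize(p[150:235,160:250],None,fx=5,fy=5,interpolation=cv2.INTER_CUBIC)
cv2.imwrite("pics/c_g.png",c1[:,:,::-1]);cv2.imwrite("pics/c_p.png",c2[:,:,::-1])
b=np.load("scene0.npz")["p"]
cv2.imwrite("pics/c_s.png",cv2.resize(b[160:250,130:350],None,fx=3.6,fy=3.6,interpolation=cv2.INTER_CUBIC)[:,:,::-1])
C=cloud("top",d)
# pot rim
def show(n,C):
    m=(C[...,2]>105)&(C[...,2]<125); 
    num,l,st,ce=cv2.connectedComponentsWithStats(m.astype(np.uint8))
    for i in range(1,num):
        if st[i,4]>40:
            P=C[l==i]; print(n,st[i],ce[i],P.min(0).round(),P.max(0).round(),((P.min(0)+P.max(0))/2).round(1),np.median(P[:,2]))
show("top",C)
# circle fit of the rim
m=(C[...,2]>110)&(C[...,2]<120)&(abs(C[...,0]-np.median(C[191,206,0]))<110)&(abs(C[...,1]-C[191,206,1])<110)
P=C[m][:,:2]
A=np.c_[2*P,np.ones(len(P))];s=np.linalg.lstsq(A,(P**2).sum(1),rcond=None)[0]
print("circle",s[:2],np.sqrt(s[2]+s[0]**2+s[1]**2),len(P))
# floor
r=np.hypot(C[...,0]-s[0],C[...,1]-s[1]); 
for R in (20,40,55): print("floor",R,np.median(C[r<R][:,2]))
hull,_=cv2.findContours(m.astype(np.uint8),cv2.RETR_EXTERNAL,cv2.CHAIN_APPROX_NONE)
h=max(hull,key=cv2.contourArea); print(cv2.fitEllipse(h)); e=cv2.fitEllipse(h); print(ray("top",*e[0],115))
# gauge heights
for z in range(190,216,2): print([int(x) for x in C[z,285:356:2,2]])
E
```

```text
top [ 50  84  33  32 180] [ 69.39444444 100.66666667] [751. 549. 105.] [851. 648. 125.] [801.  598.5 114.9] 116.85087220855607
top [49 88 10 13 56] [53.05357143 93.625     ] [801. 627. 105.] [838. 650. 123.] [819.5 638.5 113.9] 114.50484277233502
top [289  91  29  25 252] [301.3531746  106.30555556] [ 738. -187.  105.] [817. -98. 125.] [ 777.6 -142.4  115. ] 113.60955440072601
top [177 164  50  49 507] [200.617357   187.11045365] [440. 104. 105.] [589. 254. 122.] [514.5 178.6 113.6] 114.3961016965003
top [320 245  48  40 274] [350.19343066 257.98175182] [ 214. -317.  105.] [ 332. -176.  120.] [ 272.7 -246.9  112.8] 114.73621984797538
top [129 263  51  52 552] [151.72101449 289.36594203] [141. 249. 105.] [291. 400. 122.] [215.6 324.5 113.7] 114.44909756510708
circle [514.42031008 178.33851456] 70.52294308455309 431
floor 20 49.95385544821652
floor 40 49.87973986152974
floor 55 49.788209603698476
((201.50665283203125, 187.896484375), (47.592445373535156, 48.486167907714844), 55.07579803466797)
[514.32516698 178.5609718  115.        ]
[3, 1, -4, 6, -4, 1, -1, 2, 6, -2, 0, -2, -2, 0, 4, 
[... 1014 characters left out ...]
6, 54, 48, 57, 54, 55, 49, 54, 52, 52, 1, 0, 0, 1]
[1, 6, 2, 56, 55, 71, 101, 100, 101, 98, 98, 95, 51, 50, 57, 56, 54, 51, 50, 58, 53, 58, 58, 58, 54, 41, 40, 41, -2, 0, 4, 0, 1, 1, 1, 2]
[2, -1, 2, 59, 58, 56, 101, 94, 81, 64, 56, 52, 52, 57, 53, 53, 56, 51, 13, 10, 7, 8, 6, 11, 30, 44, 42, 44, 1, 8, -3, 0, 1, 1, 6, 0]
[1, 2, 1, 53, 57, 57, 54, 55, 51, 52, 56, 11, 5, 8, 12, 6, 11, 9, 10, 8, 11, 11, 11, 10, 12, 12, 9, -4, 1, -3, -1, 0, -2, 1, 3, 1]
[-1, 0, -1, 51, 1, 0, 12, 12, 39, 43, 44, 12, 9, 14, 6, 4, 10, 7, 17, 5, 1, -2, -1, -1, 7, 0, 3, -2, 2, 0, 1, 0, 0, 0, 0, -3]
[-1, -1, 1, 2, -3, 0, 6, 13, 12, 9, 6, 9, 11, 0, 3, 0, -5, 2, 1, 3, -1, -1, 1, -1, 0, 5, 1, -4, 3, -3, 1, 2, 1, 0, 1, 1]
```

View pics/c_g.png

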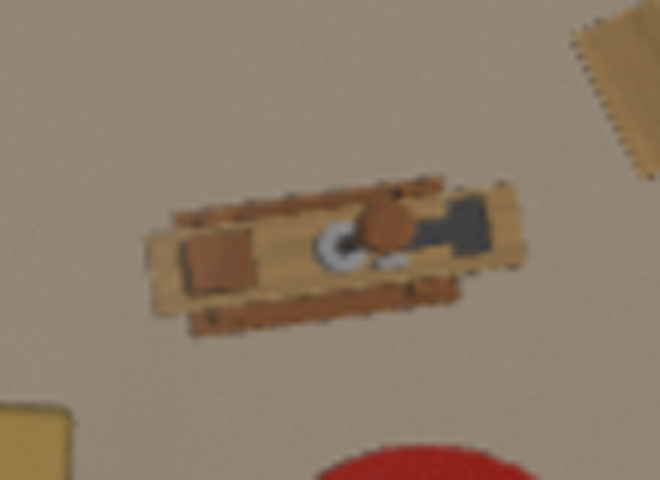

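View pics/c_s.png

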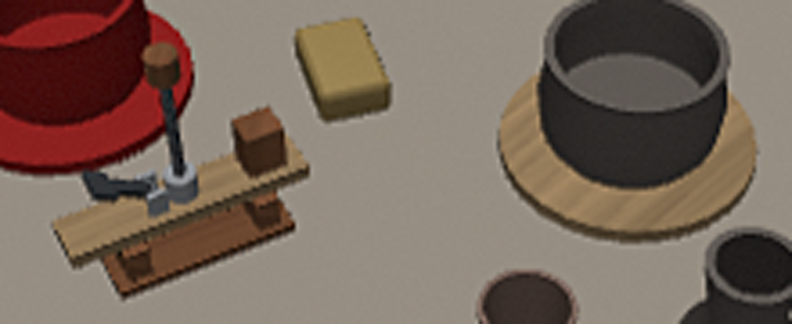

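The crops confirm both choices. The gauge is upright with its block at left and lever at right, and the grey pot sits on a pale round bat with its rim centre near (514,178) and its floor at z≈50. Next I measure the gauge pose.

```bash
cat > g.py <<'E'
from h import *
a=np.load("top0.npz");p,d=a["p"],a["d"];C=cloud("top",d)
sub=np.zeros(d.shape,bool);sub[180:225,275:360]=1
z=C[...,2]
def rect(m,zp,lab):
    h,_=cv2.findContours(m.astype(np.uint8),cv2.RETR_EXTERNAL,cv2.CHAIN_APPROX_NONE);h=max(h,key=cv2.contourArea)
    W=np.array([ray("top",*q,zp)[:2] for q in h[:,0,:].astype(float)],np.float32)
    r=cv2.minAreaRect(W); print(lab,r,m.sum()); return r
hsv=cv2.cvtColor(p,cv2.COLOR_RGB2HSV)
beam=sub&(z>46)&(z<66); 
rect(beam,54,"beam")
blk=sub&(z>88)&(z<112)&(np.arange(512)<312); print("block",C[blk].mean(0)); rect(blk,98,"block")
boss=sub&(z>68)&(z<82)&(np.arange(512)<330); print("boss",C[boss].mean(0))
kn=sub&(z>180); print("knob",C[kn].mean(0),np.median(z[kn])); r=rect(kn,200,"knob")
tab=sub&(z>80)&(z<112)&(np.arange(512)>335); print("tab",C[tab].mean(0)); rect(tab,96,"tab")
s=np.load("scene0.npz");Cs=cloud("scene",s["d"])
for lab,lo,hi in (("blk",92,106),("knob",170,206)):
    m=(Cs[...,2]>lo)&(Cs[...,2]<hi)&(Cs[...,0]>430)&(Cs[...,0]<600)&(Cs[...,1]<20)&(Cs[...,1]>-200)
    print("scene",lab,Cs[m].mean(0),Cs[m].min(0),Cs[m].max(0),m.sum())
E
python3 g.py
```

```text
beam ((472.272216796875, -194.14364624023438), (46.782447814941406, 200.33885192871094), 6.886167049407959) 510
block [ 462.88845599 -126.60639921   98.11132099]
block ((462.7496032714844, -126.75231170654297), (29.5362606048584, 34.72977828979492), 8.222369194030762) 109
boss [ 466.95061044 -183.98198723   75.27550382]
knob [ 456.76539404 -162.00506243  362.69225578] 201.14505832714565
knob ((470.9461669921875, -192.9923553466797), (25.886171340942383, 22.888446807861328), 88.77863311767578) 85
tab [ 477.83356026 -252.84308054   95.00538531]
tab ((477.8643798828125, -250.69105529785156), (29.888885498046875, 31.28394317626953), 6.976971626281738) 84
scene blk [ 465.79135265 -135.26911826   96.91842842] [ 446.51082092 -198.57563826   92.12075523] [ 481.94837045 -108.69323535  105.89049015] 111
scene knob [ 476.44177594 -191.38335501  192.97372444] [ 457.20247025 -199.70132203  174.9438288 ] [ 485.36659172 -181.77079631  201.47125419] 83
```

Gauge centre is about (472,-194) with yaw 7°, and the predicted block (464,-126.5) matches the measured one. The knob top at z=201 means the rod is almost fully raised. I fly above the block with +78° spin, which puts the camera on the side away from the rod.

```bash
python3 -m pendant '[[[-1,0.03,0.03,0.03,8],[-1,0.06,0.07,0.03,16],[-1,0.09,0.11,0.03,24],[-1,0.12,0.15,0.03,32],[-1,0.15,0.19,0.03,40],[-1,0.18,0.23,0.03,48],[-1,0.21,0.27,0.03,56],[-1,0.24,0.31,0.03,64],[-1,0.27,0.34,0.03,72],[-1,0.293,0.37,0.03,78],[-1,0.293,0.37,0.03,78],[-1,0.293,0.37,0.03,78],[-1,0.293,0.37,0.03,78]]]' 40; python3 - <<'E'
from h import *
p,d,pos,rot=snap("wrist","w1"); print(pos,rot,2*np.degrees(np.arctan2(rot[2],rot[1])))
for n,X in (("blk",[463,-126.7,98]),("ctr",[472.2,-194,54])): print(n,proj("wrist",np.array(X),pos,rot))
E
```

```text
time_s: 1.45
eef_pos: [463.1, -127.2, 261.2]
ee_rot: [0.0, 0.998, 0.06, -0.0]
force: [-0.0, -0.7, -1.3]
grip_width: 0.999
[ 463.0553998  -127.21940649  261.19265139] [ 7.90191025e-06  9.98212339e-01  5.97669231e-02 -2.04573949e-04] 6.85286901438797
blk (np.float64(256.2439956857654), np.float64(175.6670244151292))
ctr (np.float64(257.1327391281783), np.float64(216.17992069796705))
```

View pics/w1.png

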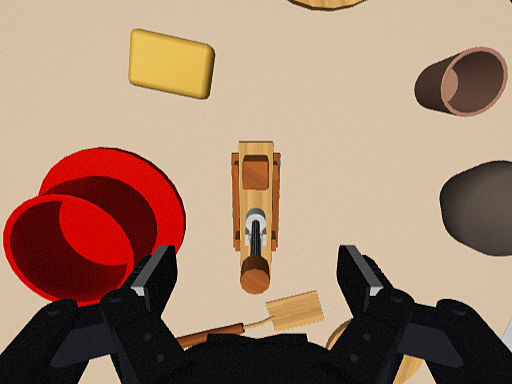

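The wrist view shows the block top at (256,172), against a predicted (256,176), and the gauge lines up along the image vertical. I'm on line, so I refine the numbers and descend.

```bash
python3 - <<'E'
from h import *
a=np.load("w1.npz");d,pos,rot=a["d"],a["pos"],a["rot"];C=cloud("wrist",d,pos,rot);z=C[...,2]
sub=np.zeros(d.shape,bool);sub[130:260,225:290]=1
m=sub&(z>90)&(z<106)&(np.arange(384)[:,None]<200);P=C[m].astype(np.float32);print("blk",cv2.minAreaRect(P[:,:2]),np.median(P[:,2]))
m=sub&(z>46)&(z<62);P=C[m].astype(np.float32);print("beam",cv2.minAreaRect(P[:,:2]),np.median(P[:,2]))
E
```

```text
Traceback (most recent call last):
cv2.error: OpenCV(4.12.0) /io/opencv/modules/imgproc/src/convhull.cpp:143: error: (-215:Assertion failed) total >= 0 && (depth == CV_32F || depth == CV_32S) in function 'convexHull'
```

```bash
python3 -m pendant '[[[-1,0,0.001,-0.04,0],[-1,0,0.001,-0.08,0],[-1,0,0.001,-0.12,0],[-1,0,0.001,-0.15,0],[-1,0,0.001,-0.175,0],[-1,0,0.001,-0.19,0],[-1,0,0.001,-0.195,0],[-1,0,0.001,-0.195,0],[-1,0,0.001,-0.195,0]]]'
```

```text
time_s: 2.4
eef_pos: [463.8, -126.1, 67.2]
ee_rot: [0.0, 0.998, 0.06, 0.001]
force: [0.4, 0.3, -0.3]
grip_width: 1.002
```

```bash
python3 - <<'E'
from h import *
a=np.load("w1.npz");d,pos,rot=a["d"],a["pos"],a["rot"];C=cloud("wrist",d,pos,rot);z=C[...,2]
sub=np.zeros(d.shape,bool);sub[130:260,225:290]=1
for lab,lo,hi in (("blk",90,106),("beam",46,62)):
    m=sub&(z>lo)&(z<hi)&(np.arange(384)[:,None]<(200 if lab=="blk" else 270));P=np.ascontiguousarray(C[m][:,:2].astype(np.float32));print(lab,cv2.minAreaRect(P),np.median(z[m]))
E
python3 -m pendant '[[[0,0,0,0,0],[0.5,0,0,0,0],[1,0,0,0,0],[1,0,0,0,0],[1,0,0,0,0],[1,0,0,0,0],[1,0,0,0,0],[1,0,0,0,0],[1,0,0,0,0],[1,0,0,0,0]]]' 60
```

```text
blk ((461.6174621582031, -126.61946868896484), (29.60059928894043, 33.356746673583984), 7.476123332977295) 97.65605187944512
beam ((467.8489074707031, -177.89007568359375), (44.02739334106445, 166.1147003173828), 6.786273956298828) 53.96736000711502
time_s: 3.4
eef_pos: [463.6, -125.6, 66.7]
ee_rot: [0.0, 0.998, 0.061, 0.0]
force: [-1.3, 0.1, 5.8]
grip_width: 0.341
```

```bash
python3 -m pendant '[[[1,0,0,0.005,0],[1,0,0,0.015,0],[1,0,0,0.035,0],[1,0,0,0.06,0],[1,0,0,0.09,0],[1,0,0,0.12,0],[1,0,0,0.135,0],[1,0,0,0.14,0],[1,0,0,0.14,0],[1,0,0,0.14,0]]]'; python3 - <<'E'
from h import *
for n in ("wrist","scene"): snap(n,n[0]+"2")
E
```

```text
time_s: 4.4
eef_pos: [463.0, -125.3, 205.4]
ee_rot: [-0.001, 0.998, 0.061, -0.001]
force: [0.1, -0.5, -3.3]
grip_width: 0.342
```

View pics/s2.png

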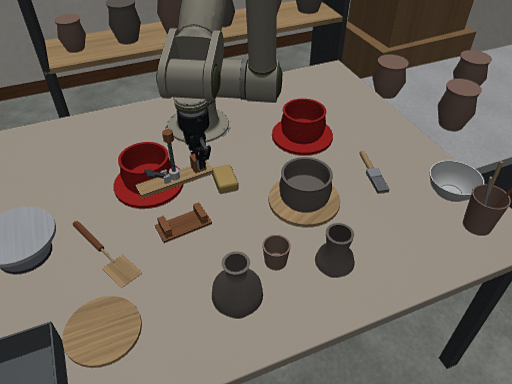

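View pics/w2.png

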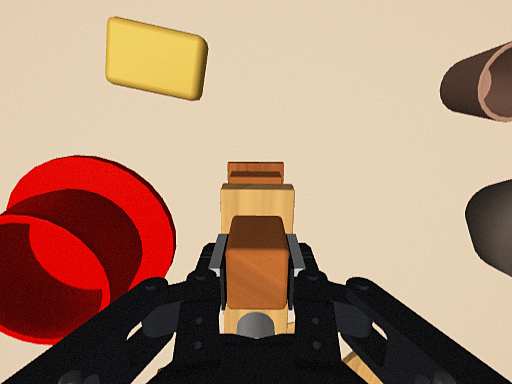

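The scene view shows the gauge lifted level from the block, with the rest empty at (183,222). I carry it to above the pot.

```bash
python3 -m pendant '[[[1,0.002,0.015,0,0],[1,0.005,0.04,0,0],[1,0.008,0.07,0,0],[1,0.012,0.1,0,0],[1,0.015,0.13,0,0],[1,0.018,0.16,0,0],[1,0.022,0.19,0,0],[1,0.025,0.22,0,0],[1,0.029,0.25,0,0],[1,0.033,0.28,0,0],[1,0.036,0.31,0,0],[1,0.04,0.335,0,0],[1,0.042,0.355,0,0],[1,0.043,0.366,0,0],[1,0.043,0.371,0,0],[1,0.043,0.371,0,0],[1,0.043,0.371,0,0],[1,0.043,0.371,0,0],[1,0.043,0.371,0,0]]]'; python3 - <<'E'
from h import *
for n in ("top","scene","wrist"): snap(n,n[0]+"3")
E
```

```text
time_s: 6.4
eef_pos: [506.6, 244.9, 206.4]
ee_rot: [0.0, 0.998, 0.06, 0.0]
force: [-0.7, 0.7, -3.0]
grip_width: 0.342
```

View pics/s3.png

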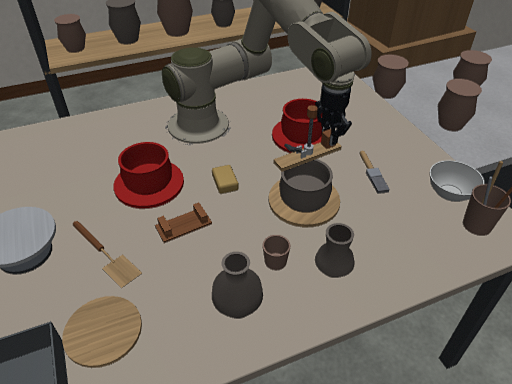

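View pics/t3.png

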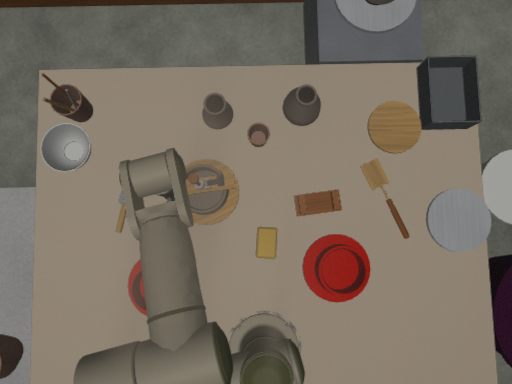

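View pics/w3.png

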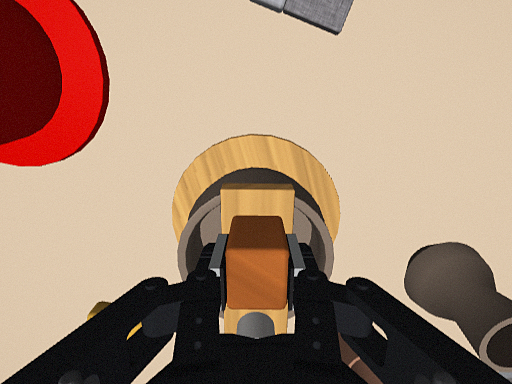

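```bash
python3 - <<'E'
from h import *
t=np.load("t3.npz");C=cloud("top",t["d"]);z=C[...,2]
cv2.imwrite("pics/c3.png",cv2.resize(t["p"][150:230,160:250],None,fx=6,fy=6,interpolation=cv2.INTER_CUBIC)[:,:,::-1])
m=(z>184)&(z<202)&(abs(C[...,0]-515)<50)&(abs(C[...,1]-178)<120)
print("top beam",m.sum(),np.median(z[m]));print(cv2.minAreaRect(np.ascontiguousarray(C[m][:,:2].astype(np.float32))))
m2=(z>205)&(z<222)&(abs(C[...,0]-515)<40)&(abs(C[...,1]-178)<40);print("boss",C[m2].mean(0),m2.sum())
m2=(z>325)&(z<350)&(abs(C[...,0]-515)<40)&(abs(C[...,1]-178)<40);print("knob",C[m2].mean(0) ,m2.sum())
s=np.load("s3.npz");C=cloud("scene",s["d"]);z=C[...,2]
m=(z>184)&(z<202)&(abs(C[...,0]-515)<45)&(abs(C[...,1]-178)<120);P=C[m]
print("scene beam",m.sum(),cv2.minAreaRect(np.ascontiguousarray(P[:,:2].astype(np.float32))))
A=np.c_[P[:,:2]-[514,178],np.ones(len(P))];print(np.linalg.lstsq(A,P[:,2],rcond=None)[0])
m=(z>320)&(z<350)&(abs(C[...,0]-515)<40)&(abs(C[...,1]-178)<40);print("knob",C[m].mean(0),C[m].max(0),C[m].min(0))
E
```

```text
top beam 472 193.45013418055146
((518.762939453125, 145.79690551757812), (45.086753845214844, 139.51512145996094), 5.916589736938477)
boss [515.51092274 160.06250138 214.77963274] 108
knob [514.52869047 174.41129502 338.87506935] 91
scene beam 679 ((516.7841796875, 177.45587158203125), (49.97773361206055, 204.14663696289062), 4.995828151702881)
[-5.85871359e-02 -1.41768956e-04  1.92926232e+02]
knob [519.45608891 186.17678334 336.52890644] [540.57086607 217.77596102 349.6200793 ] [488.33825231 163.53572042 320.44579736]
```

View pics/c3.png

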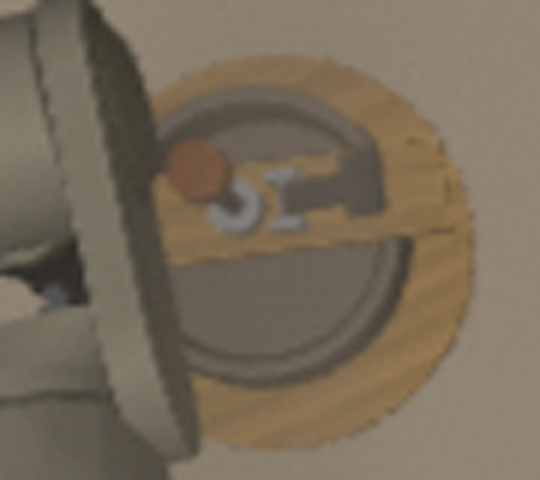

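The beam is level in y and its centre is about (515,176.6), against the rim centre (514.4,178.4), so I shift +2 mm in y. The underside is at about 179.5. I descend, slowly at the end.

```bash
python3 -m pendant '[[[1,-0.0005,0.002,-0.005,0],[1,-0.0005,0.002,-0.02,0],[1,-0.0005,0.002,-0.035,0],[1,-0.0005,0.002,-0.045,0],[1,-0.0005,0.002,-0.053,0],[1,-0.0005,0.002,-0.058,0],[1,-0.0005,0.002,-0.06,0],[1,-0.0005,0.002,-0.061,0],[1,-0.0005,0.002,-0.062,0],[1,-0.0005,0.002,-0.062,0],[1,-0.0005,0.002,-0.062,0],[1,-0.0005,0.002,-0.062,0]]]'
```

```text
time_s: 7.75
eef_pos: [506.1, 247.5, 144.5]
ee_rot: [-0.0, 0.998, 0.061, 0.0]
force: [-0.5, 0.4, -3.4]
grip_width: 0.344
```

```bash
python3 -m pendant '[[[1,0,0,-0.0005,0],[1,0,0,-0.001,0],[1,0,0,-0.001,0],[1,0,0,-0.001,0]]]'
```

```text
time_s: 8.15
eef_pos: [506.0, 247.5, 143.3]
ee_rot: [0.0, 0.998, 0.061, -0.0]
force: [0.0, -0.2, -3.3]
grip_width: 0.341
```

```bash
python3 -m pendant '[[[1,0,0,-0.0005,0],[1,0,0,-0.001,0],[1,0,0,-0.001,0],[1,0,0,-0.001,0]]]'
```

```text
time_s: 8.55
eef_pos: [506.0, 247.4, 142.3]
ee_rot: [0.0, 0.998, 0.061, -0.0]
force: [0.4, -0.6, -2.5]
grip_width: 0.341
```

```bash
python3 -m pendant '[[[1,0,0,-0.0005,0],[1,0,0,-0.0005,0],[1,0,0,-0.0005,0]]]'
```

```text
time_s: 8.85
eef_pos: [506.0, 247.5, 141.9]
ee_rot: [-0.0, 0.998, 0.061, 0.0]
force: [-0.1, -0.2, -2.1]
grip_width: 0.345
```

```bash
python3 -m pendant '[[[1,0,0,-0.0005,0],[1,0,0,-0.0005,0],[1,0,0,-0.0005,0]]]'
```

```text
time_s: 9.15
eef_pos: [506.1, 247.5, 141.7]
ee_rot: [-0.0, 0.998, 0.061, 0.0]
force: [-1.0, 0.7, 3.4]
grip_width: 0.343
```

Contact: the force rose from -3.3 to +3.4 N. Now I release, slowly at first.

```bash
python3 -m pendant '[[[0.3,0,0,0,0],[0.25,0,0,0,0],[0.2,0,0,0,0],[0.1,0,0,0,0],[-0.1,0,0,0,0],[-0.3,0,0,0,0],[-0.6,0,0,0,0],[-1,0,0,0,0],[-1,0,0,0,0],[-1,0,0,0,0]]]'
```

```text
time_s: 10.15
eef_pos: [506.0, 247.5, 141.3]
ee_rot: [0.0, 0.998, 0.061, -0.0]
force: [-0.6, 0.7, 0.0]
grip_width: 1.003
```

```bash
python3 -m pendant '[[[-1,0,0,0.01,0],[-1,0,0,0.04,0],[-1,0,0,0.08,0],[-1,0,0,0.12,0],[-1,0,0,0.16,0],[-1,0,0.02,0.2,0],[-1,0,0.04,0.2,0],[-1,0,0.06,0.2,0],[-1,0,0.08,0.2,0],[-1,0,0.08,0.2,0],[-1,0,0.08,0.2,0]]]'; python3 - <<'E'
from h import *
for n in ("top","scene","wrist"): snap(n,n[0]+"4")
E
```

```text
time_s: 11.25
eef_pos: [505.9, 327.3, 341.7]
ee_rot: [0.0, 0.998, 0.061, 0.0]
force: [-0.1, 0.2, -0.5]
grip_width: 1.002
```

View pics/s4.png

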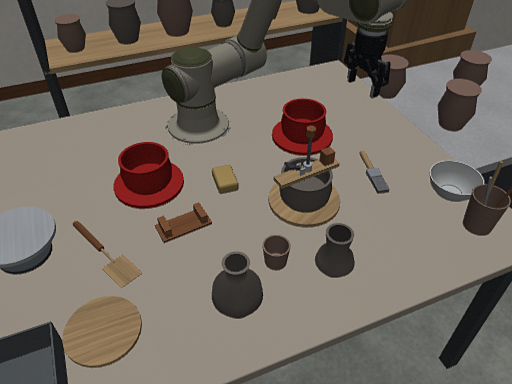

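View pics/w4.png

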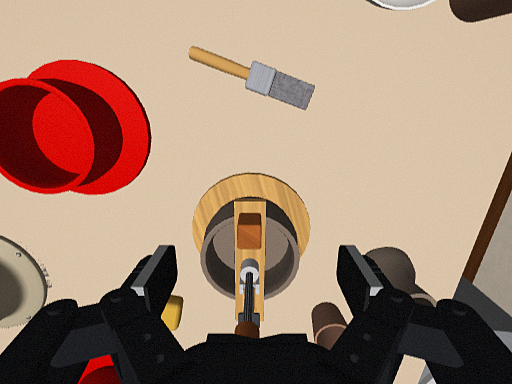

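View pics/t4.png

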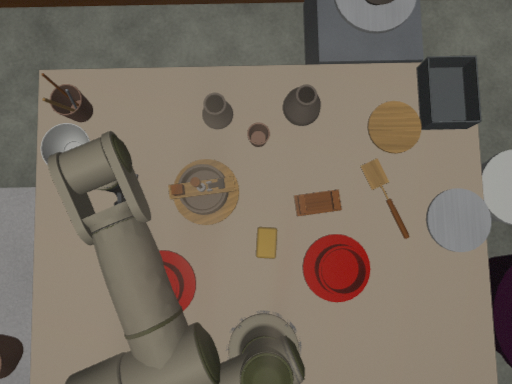

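The gauge stands across the pot rim, with the beam at scene (307,172) and top (203,188). Now I measure its pose, the knob and the pot.

```bash
cat > m.py <<'E'
from h import *
import sys
tag=sys.argv[1]; kz=float(sys.argv[2])
t=np.load(f"t{tag}.npz");C=cloud("top",t["d"]);z=C[...,2];near=(abs(C[...,0]-515)<60)&(abs(C[...,1]-178)<125)
m=near&(z>121)&(z<137);m=cv2.morphologyEx(m.astype(np.uint8),cv2.MORPH_OPEN,np.ones((3,3)))>0
P=C[m];print("beam",cv2.minAreaRect(np.ascontiguousarray(P[:,:2].astype(np.float32))),np.median(P[:,2]))
A=np.c_[P[:,:2]-[514,178],np.ones(len(P))];print("tilt",np.linalg.lstsq(A,P[:,2],rcond=None)[0])
m=near&(z>165)&(z<180)&(C[...,1]>220);print("block",C[m].mean(0),m.sum())
m=near&(z>142)&(z<160)&(abs(C[...,1]-178)<20);print("boss",C[m].mean(0),m.sum())
m=near&(z>kz-8)&(z<kz+8)&(abs(C[...,1]-178)<25);print("knobtop",C[m].mean(0),m.sum())
v,u=np.nonzero(m);print(ray("top",(u.min()+u.max())/2,(v.min()+v.max())/2,kz))
m=near&(C[...,1]<140)&(z>140)&(z<185);print("tab",C[m].mean(0),m.sum())
# bat outline at z 15
hsv=cv2.cvtColor(t["p"],cv2.COLOR_RGB2HSV)
m=(z>8)&(z<23)&(np.hypot(C[...,0]-514,C[...,1]-178)<118);h,_=cv2.findContours(cv2.morphologyEx(m.astype(np.uint8),cv2.MORPH_CLOSE,np.ones((3,3))),0,1);h=max(h,key=cv2.contourArea);h=cv2.convexHull(h)
e=cv2.minEnclosingCircle(h);print("bat",ray("top",*e[0],15),e)
s=np.load(f"s{tag}.npz");C=cloud("scene",s["d"]);z=C[...,2]
m=(z>kz-20)&(z<kz+5)&(abs(C[...,0]-515)<30)&(abs(C[...,1]-178)<30);P=C[m];print("scene knob",P.mean(0),P.min(0),P.max(0),m.sum())
E
python3 m.py 4 275; cp t3.npz tx.npz; python3 - <<'E'
from h import *
t=np.load("top0.npz");C=cloud("top",t["d"]);z=C[...,2]
m=(z>8)&(z<23)&(np.hypot(C[...,0]-514,C[...,1]-178)<118);h,_=cv2.findContours(cv2.morphologyEx(m.astype(np.uint8),cv2.MORPH_CLOSE,np.ones((3,3))),0,1);h=max(h,key=cv2.contourArea);h=cv2.convexHull(h)
e=cv2.minEnclosingCircle(h);print("bat0",ray("top",*e[0],15),e)
E
```

```text
beam ((514.7493896484375, 178.29473876953125), (44.693138122558594, 199.87867736816406), 6.3424072265625) 128.9526926608931
tilt [9.81155939e-03 4.54522040e-03 1.29168193e+02]
block [507.0353498  245.15256037 172.52509384] 124
boss [512.94143076 172.7734784  151.10844622] 50
knobtop [514.40009879 177.84485957 275.03989133] 76
[513.73133456 177.82221421 275.        ]
tab [520.65668744 120.60031971 169.24166979] 93
bat [513.97379022 178.51647649  15.        ] ((205.1997528076172, 191.34019470214844), 33.18043899536133)
scene knob [519.9001426  176.02395951 269.31124659] [499.79140259 164.99171287 255.252613  ] [530.24961984 190.49324468 278.98327873] 96
bat0 [513.37258644 178.19365354  15.        ] ((205.29940795898438, 191.51910400390625), 33.16315841674805)
```

The gauge is centred within 0.5 mm, level, and the bat has not moved. The knob is at (514.4,178) with its top at 275, so the rod is fully raised and the tip is at about 117. I move over the knob and down.

```bash
python3 -m pendant '[[[-1,0.001,-0.02,0,0],[-1,0.003,-0.05,0,0],[-1,0.005,-0.085,0,0],[-1,0.007,-0.12,0,0],[-1,0.0085,-0.14,0,0],[-1,0.0085,-0.1493,0,0],[-1,0.0085,-0.1493,0,0],[-1,0.0085,-0.1493,-0.03,0],[-1,0.0085,-0.1493,-0.06,0],[-1,0.0085,-0.1493,-0.085,0],[-1,0.0085,-0.1493,-0.097,0],[-1,0.0085,-0.1493,-0.097,0],[-1,0.0085,-0.1493,-0.097,0]]]' 20; python3 - <<'E'
from h import *
p,d,pos,rot=snap("wrist","w5");snap("scene","s5")
E
```

```text
time_s: 12.7
eef_pos: [514.9, 178.6, 245.5]
ee_rot: [-0.0, 0.998, 0.061, 0.001]
force: [0.8, -0.5, 0.2]
grip_width: 1.002
```

View pics/w5.png

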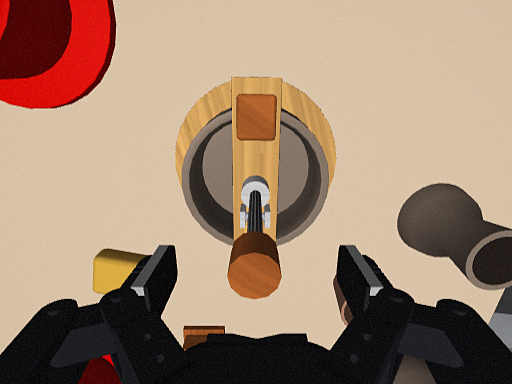

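The knob, at (255,270) in the image, is centred between the pads. I close gently.

```bash
python3 -m pendant '[[[-0.3,0,0,0,0],[0,0,0,0,0],[0.2,0,0,0,0],[0.3,0,0,0,0],[0.4,0,0,0,0],[0.6,0,0,0,0],[1,0,0,0,0],[1,0,0,0,0],[1,0,0,0,0],[1,0,0,0,0]]]' 20; python3 - <<'E'
from h import *
for w in("w5","w4"):
    a=np.load(w+".npz");C=cloud("wrist",a["d"],a["pos"],a["rot"]);z=C[...,2]
    m=(np.hypot(C[...,0]-514.5,C[...,1]-178.4)<45)&(z<75);print("floor",np.median(z[m]),z[m].std(),m.sum())
    m=(np.hypot(C[...,0]-514.5,C[...,1]-178.4)>68)&(np.hypot(C[...,0]-514.5,C[...,1]-178.4)<75)&(z<121)&(z>108);print("rim",np.median(z[m]),m.sum())
    m=(z>122)&(z<136)&(abs(C[...,0]-514)<25)&(C[...,1]>190)&(C[...,1]<280);print("beam",np.median(z[m]))
E
```

```text
time_s: 13.8
eef_pos: [514.5, 178.2, 244.3]
ee_rot: [0.0, 0.998, 0.061, -0.0]
force: [-1.7, -0.9, 1.6]
grip_width: 0.296
floor 49.55251074639085 0.7281493613397192 994
rim 114.79693325978121 2234
beam 128.75595351956488
floor 49.685178999946515 0.7557944171421804 547
rim 114.99906885183785 942
beam 128.90390148023675
```

The floor is at z≈49.7, so the rod travels about 67 mm. I lower 62 mm, then creep.

```bash
python3 -m pendant '[[[1,0,0,-0.002,0],[1,0,0,-0.006,0],[1,0,0,-0.012,0],[1,0,0,-0.018,0],[1,0,0,-0.024,0],[1,0,0,-0.03,0],[1,0,0,-0.036,0],[1,0,0,-0.042,0],[1,0,0,-0.047,0],[1,0,0,-0.052,0],[1,0,0,-0.056,0],[1,0,0,-0.059,0],[1,0,0,-0.061,0],[1,0,0,-0.062,0],[1,0,0,-0.062,0],[1,0,0,-0.062,0],[1,0,0,-0.062,0]]]'; python3 - <<'E'
from h import *
p,d,pos,rot=snap("scene","s6");cv2.imwrite("pics/c6.png",cv2.resize(p[100:230,240:380],None,fx=4.5,fy=4.5,interpolation=cv2.INTER_CUBIC)[:,:,::-1])
E
```

```text
time_s: 15.5
eef_pos: [514.6, 178.2, 182.2]
ee_rot: [-0.0, 0.998, 0.061, 0.0]
force: [-0.9, -0.2, -2.5]
grip_width: 0.294
```

View pics/c6.png

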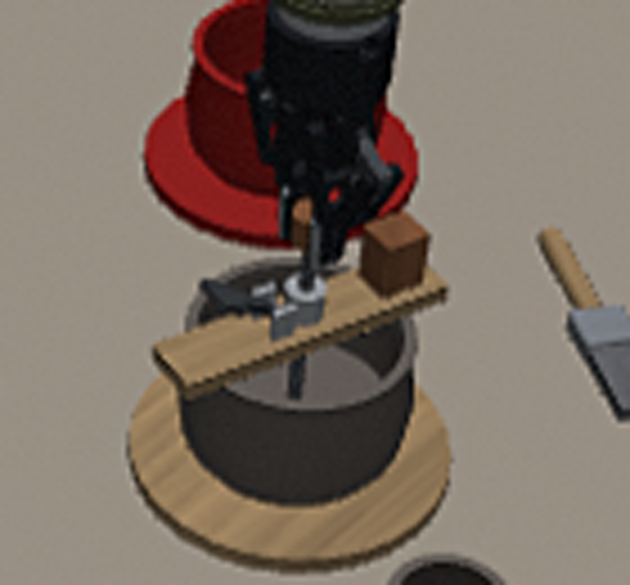

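The rod is lowered and still short of the floor, with the beam flat. I creep down in 0.5 mm rows.

```bash
python3 -m pendant '[[[1,0,0,-0.0005,0],[1,0,0,-0.001,0],[1,0,0,-0.0015,0],[1,0,0,-0.002,0],[1,0,0,-0.0025,0],[1,0,0,-0.003,0],[1,0,0,-0.003,0],[1,0,0,-0.003,0]]]'
```

```text
time_s: 16.35
eef_pos: [514.5, 178.1, 179.2]
ee_rot: [-0.0, 0.998, 0.061, 0.0]
force: [0.6, 0.6, -0.1]
grip_width: 0.294
```

```bash
python3 -m pendant '[[[1,0,0,-0.0005,0],[1,0,0,-0.001,0],[1,0,0,-0.001,0]]]'
```

```text
time_s: 16.65
eef_pos: [514.5, 178.1, 178.2]
ee_rot: [-0.0, 0.998, 0.061, 0.0]
force: [-0.4, -0.1, 0.2]
grip_width: 0.299
```

```bash
python3 -m pendant '[[[1,0,0,-0.0005,0],[1,0,0,-0.0005,0],[1,0,0,-0.0005,0]]]'
```

```text
time_s: 16.95
eef_pos: [514.6, 178.1, 177.9]
ee_rot: [0.0, 0.998, 0.061, 0.0]
force: [-0.9, 0.0, 2.0]
grip_width: 0.293
```

```bash
python3 -m pendant '[[[1,0,0,0,0],[1,0,0,0,0]]]'
```

```text
time_s: 17.15
eef_pos: [514.6, 178.2, 177.9]
ee_rot: [0.0, 0.998, 0.061, 0.0]
force: [-0.6, 0.3, 2.5]
grip_width: 0.294
```

```bash
python3 -m pendant '[[[1,0,0,-0.0005,0],[1,0,0,-0.0005,0],[1,0,0,-0.0005,0]]]'
```

```text
time_s: 17.45
eef_pos: [514.7, 178.2, 177.9]
ee_rot: [-0.0, 0.998, 0.061, 0.0]
force: [-0.9, -0.3, 5.2]
grip_width: 0.298
```

Contact: z is stuck at 177.9 while the force rises to 5 N. I ease the command back 0.4 mm to leave a light touch, then release the knob.

```bash
python3 -m pendant '[[[1,0,0,0.0004,0],[1,0,0,0.0004,0],[1,0,0,0.0004,0]]]'
```

```text
time_s: 17.75
eef_pos: [514.6, 178.2, 177.9]
ee_rot: [-0.0, 0.998, 0.061, 0.0]
force: [-1.3, 0.2, 4.3]
grip_width: 0.294
```

```bash
python3 -m pendant '[[[0.38,0,0,0,0],[0.35,0,0,0,0],[0.3,0,0,0,0],[0.2,0,0,0,0],[0,0,0,0,0],[-0.3,0,0,0,0],[-0.7,0,0,0,0],[-1,0,0,0,0],[-1,0,0,0,0],[-1,0,0,0,0]]]'; python3 - <<'E'
from h import *
p,d,pos,rot=snap("scene","s7");cv2.imwrite("pics/c7.png",cv2.resize(p[100:230,240:380],None,fx=4.5,fy=4.5,interpolation=cv2.INTER_CUBIC)[:,:,::-1])
E
```

```text
time_s: 18.75
eef_pos: [514.5, 178.1, 177.7]
ee_rot: [0.0, 0.998, 0.061, 0.0]
force: [-0.0, 0.5, -0.3]
grip_width: 0.996
```

View pics/c7.png

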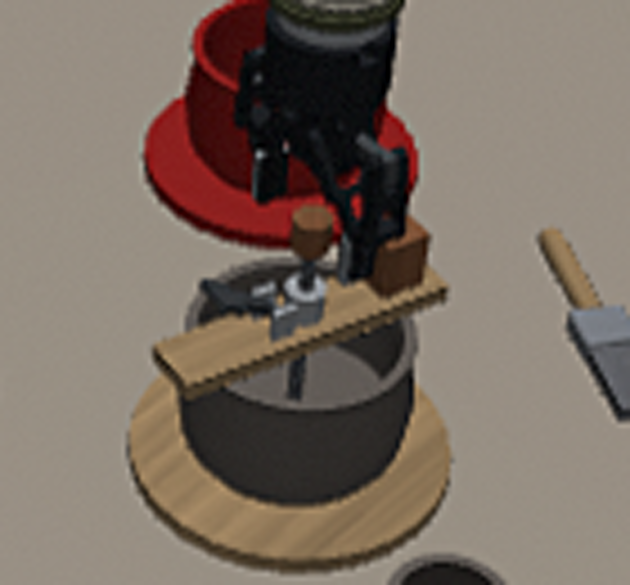

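The knob is released, the rod is standing on the floor, and the gauge is undisturbed. I rise, close the fingers and go over the lever tab.

```bash
python3 -m pendant '[[[-1,0,0,0.01,0],[-1,0,0,0.04,0],[-1,0,0,0.08,0],[-1,0,0,0.12,0],[-1,0,0,0.15,0],[0,0.002,0.02,0.16,0],[0.5,0.003,0.05,0.16,0],[1,0.004,0.08,0.16,0],[1,0.004,0.1,0.16,0],[1,0.004,0.1,0.16,0],[1,0.004,0.1,0.16,0]]]'; python3 - <<'E'
from h import *
for n in ("top","scene","wrist"): snap(n,n[0]+"8")
E
python3 m.py 8 208
```

```text
time_s: 19.9
eef_pos: [518.4, 278.0, 338.1]
ee_rot: [0.0, 0.998, 0.061, 0.0]
force: [-0.1, -0.1, 0.0]
grip_width: 0.0
beam ((515.5156860351562, 178.22116088867188), (44.52491760253906, 199.63502502441406), 6.427016258239746) 129.15050280236278
tilt [1.19189912e-02 1.47862094e-03 1.29289277e+02]
block [507.9115273  245.13365135 172.40154648] 125
boss [513.49550888 168.30758854 149.83774343] 32
knobtop [514.85973149 177.54911038 208.48650156] 66
[515.08234399 177.18594218 208.        ]
tab [521.39573383 120.61924156 169.69215991] 92
bat [511.29990114 176.86550503  15.        ] ((205.70822143554688, 192.1346435546875), 33.806976318359375)
scene knob [520.55236862 176.39184994 202.64593419] [502.03854284 165.84234102 188.00874871] [531.02911423 191.31559507 212.37301249] 87
```

View pics/w8.png

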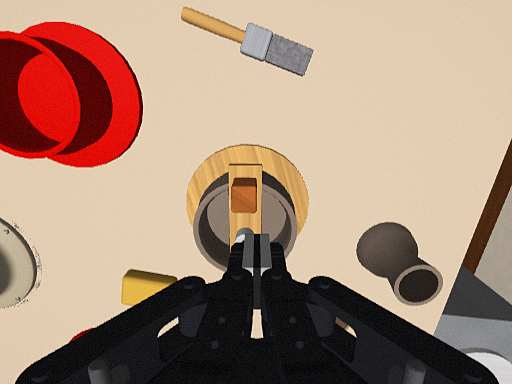

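The gauge is still centred at (515,178), the knob top at 208.5 puts the tip at z≈50.5 on the floor, and the lever is still up. I go over the tab.

```bash
python3 -m pendant '[[[1,0.001,-0.02,0,0],[1,0.001,-0.05,0,0],[1,0.002,-0.08,0,0],[1,0.003,-0.11,0,0],[1,0.004,-0.14,0,0],[1,0.004,-0.16,0,0],[1,0.004,-0.1654,0,0],[1,0.004,-0.1654,-0.02,0],[1,0.004,-0.1654,-0.05,0],[1,0.004,-0.1654,-0.08,0],[1,0.004,-0.1654,-0.11,0],[1,0.004,-0.1654,-0.13,0],[1,0.004,-0.1654,-0.145,0],[1,0.004,-0.1654,-0.153,0],[1,0.004,-0.1654,-0.155,0],[1,0.004,-0.1654,-0.155,0],[1,0.004,-0.1654,-0.155,0]]]'; python3 - <<'E'
from h import *
p,d,pos,rot=snap("scene","s9");snap("wrist","w9");cv2.imwrite("pics/c9.png",cv2.resize(p[100:230,240:380],None,fx=4.5,fy=4.5,interpolation=cv2.INTER_CUBIC)[:,:,::-1])
E
```

```text
time_s: 21.75
eef_pos: [522.9, 112.8, 183.5]
ee_rot: [0.0, 0.998, 0.061, 0.001]
force: [-0.2, -0.1, 0.3]
grip_width: 0.003
```

View pics/c9.png

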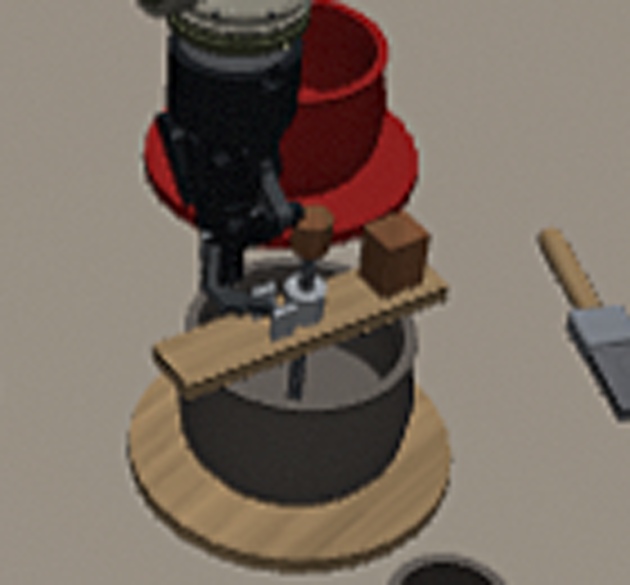

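View pics/w9.png

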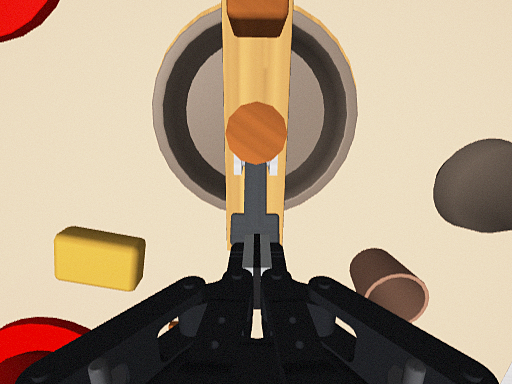

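The fingers are above the tab, which sits at (255,225) just ahead of them in the wrist view, and are centred across it. I press down slowly.

```bash
python3 -m pendant '[[[1,0,0,-0.002,0],[1,0,0,-0.004,0],[1,0,0,-0.006,0],[1,0,0,-0.008,0],[1,0,0,-0.01,0],[1,0,0,-0.0115,0],[1,0,0,-0.013,0],[1,0,0,-0.0145,0],[1,0,0,-0.016,0],[1,0,0,-0.016,0]]]'
```

```text
time_s: 22.85
eef_pos: [522.3, 113.0, 166.3]
ee_rot: [-0.0, 0.998, 0.061, -0.0]
force: [-0.1, -1.2, 0.3]
grip_width: 0.002
```

```bash
python3 -m pendant '[[[1,0,0,-0.0015,0],[1,0,0,-0.003,0],[1,0,0,-0.0045,0],[1,0,0,-0.006,0],[1,0,0,-0.0075,0],[1,0,0,-0.009,0],[1,0,0,-0.0105,0],[1,0,0,-0.012,0],[1,0,0,-0.0135,0],[1,0,0,-0.015,0],[1,0,0,-0.016,0],[1,0,0,-0.016,0]]]'
```

```text
time_s: 24.05
eef_pos: [522.4, 112.8, 150.4]
ee_rot: [-0.0, 0.998, 0.061, -0.0]
force: [0.4, 0.9, -0.2]
grip_width: -0.002
```

```bash
python3 -m pendant '[[[1,0,0,-0.001,0],[1,0,0,-0.002,0],[1,0,0,-0.003,0],[1,0,0,-0.003,0]]]'; python3 - <<'E'
from h import *
p,d,pos,rot=snap("scene","s10");cv2.imwrite("pics/c10.png",cv2.resize(p[100:230,240:380],None,fx=4.5,fy=4.5,interpolation=cv2.INTER_CUBIC)[:,:,::-1])
E
```

```text
time_s: 24.45
eef_pos: [522.4, 112.8, 147.5]
ee_rot: [-0.0, 0.998, 0.061, -0.0]
force: [-0.5, -0.5, -0.3]
grip_width: -0.001
```

View pics/c10.png

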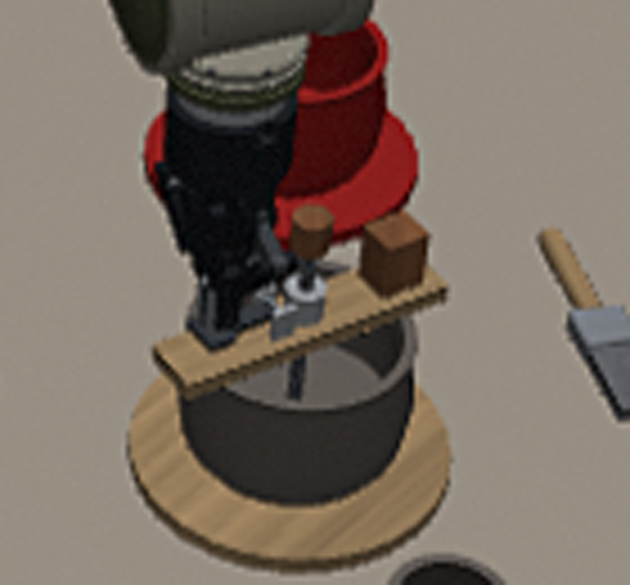

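The lever is nearly flat. I continue in small steps to the end stop, watching the force.

```bash
python3 -m pendant '[[[1,0,0,-0.0005,0],[1,0,0,-0.001,0],[1,0,0,-0.001,0]]]'
```

```text
time_s: 24.8
eef_pos: [522.5, 112.8, 146.9]
ee_rot: [-0.0, 0.998, 0.061, 0.0]
force: [-1.1, -0.5, 2.6]
grip_width: -0.002
```

```bash
python3 -m pendant '[[[1,0,0,-0.0005,0],[1,0,0,-0.001,0],[1,0,0,-0.001,0]]]'
```

```text
time_s: 25.1
eef_pos: [522.6, 112.8, 146.5]
ee_rot: [0.0, 0.998, 0.061, 0.0]
force: [-2.4, -0.5, 9.5]
grip_width: 0.002
```

The end stop is reached, with 9.5 N at z=146.5. I retreat straight up, then aside, and inspect.

```bash
python3 -m pendant '[[[1,0,0,0.002,0],[1,0,0,0.015,0],[1,0,0,0.05,0],[1,0,0,0.09,0],[1,0,0,0.13,0],[1,0,0,0.17,0],[1,-0.01,0.01,0.2,0],[1,-0.04,0.03,0.2,0],[1,-0.08,0.05,0.2,0],[1,-0.12,0.08,0.2,0],[1,-0.16,0.11,0.2,0],[1,-0.2,0.14,0.2,0],[1,-0.2,0.14,0.2,0],[1,-0.2,0.14,0.2,0]]]'; python3 - <<'E'
from h import *
for n in ("top","scene"): snap(n,n[0]+"11")
p=np.load("s11.npz")["p"];cv2.imwrite("pics/c11.png",cv2.resize(p[100:230,240:380],None,fx=4.5,fy=4.5,interpolation=cv2.INTER_CUBIC)[:,:,::-1])
E
python3 m.py 11 208
```

```text
time_s: 26.5
eef_pos: [322.1, 253.1, 345.8]
ee_rot: [0.0, 0.998, 0.062, 0.0]
force: [0.8, -0.4, 0.1]
grip_width: -0.0
beam ((515.034912109375, 178.48471069335938), (43.95258331298828, 200.27947998046875), 6.465521812438965) 129.2842299453107
tilt [9.86190652e-03 2.57547637e-03 1.29323712e+02]
block [507.75737878 245.14534475 172.72675791] 125
boss [513.39748599 168.66004747 150.79342262] 32
knobtop [514.8614038  177.55286919 208.48682145] 66
[515.08234399 177.18594218 208.        ]
tab [521.88681348 115.20309595 146.94232729] 102
bat [513.43767246 179.79486005  15.        ] ((204.8142547607422, 191.5097198486328), 33.60134506225586)
scene knob [520.36370114 176.23212232 201.89783471] [503.2423787  165.28655067 188.47708415] [530.9279623  192.43967659 210.68288681] 94
```

View pics/c11.png

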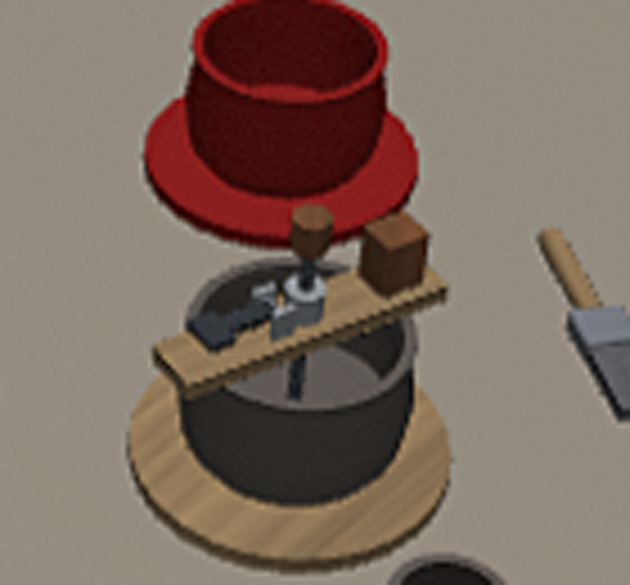

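View pics/t11.png

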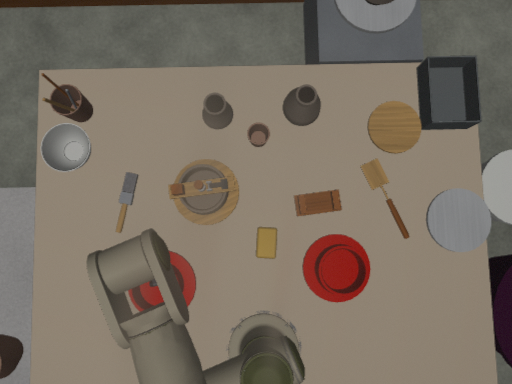

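The lever lies flat along the beam (tab top z=146.9, where fully locked should be 147). The beam is level and centred, the knob height is unchanged, and the pot and bystanders have not moved. I hand the job in.

```bash
python3 - <<'E'
from rig import order
print(order.finish_job())
E
```

```text
the job is handed in; nothing more can be done
None
```

I lifted the gauge by its block and stood it across the middle of the grey pot's rim with the rod raised, then let go. I then lowered the rod by its knob until it touched the floor, let go of the knob, and pressed the lock lever to its end stop. I handed the job in after about 26.5 s of the 64 s allowed.

**Last checks:**
- **Gauge:** the beam is level and about 0.6 mm from the rim centre.
- **Rod:** the knob top is at z ≈ 208.5 mm, the same before and after locking. That puts the tip at about 50.5 mm, against a floor measured at 49.6–50 mm. The 0.5–1 mm difference is within the calibration error, and contact was confirmed by force. The force peaked at about 5 N and was still about 4 N just before I let go of the knob.
- **Lever:** the tab top is at 146.9 mm, where fully locked should be 147 mm. The force rose to 9.5 N at the stop.
- **Pot and the rest:** the other pots look unmoved. The bat's fitted centre wandered by 1–2.5 mm between pictures. I put that down to noise in the outline, because its fitted radius also changed and the gauge resting on the pot stayed where it was.

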